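# Sort two spacer plates into a narrowing slot gauge by feel

### The arm

A 6-joint arm with a two-finger parallel gripper is mounted at the origin on a cart in front of the work surface, level with it; the furniture and walls round the work are solid. World frame = base frame: x ahead of the robot, y to its left, z up, the work surface at z = 0. Lengths are in m, angles in rad, forces in N, time in s.
With the tool pointing down it reaches from about 0.375 to 0.9 m from the base axis. Payload 3.1 kg.
Tool frame: the origin (TCP) lies at the very end of the fingers, on their centre line; the grasp point (between the pads) lies 19 mm behind it (grip_depth is the distance from the TCP to the grasp point, in m); z points along the fingers, y is the line along which they close (so a half turn about z gives the same grasp; the last joint's range is limited). The gripper opens to 85 mm and grips with 20 to 120 N. Pads are 22 mm wide; open, the fingers measure 114 mm over their backs; the gripper's body (76 mm by 85 mm) begins 54 mm behind the grasp point. The pads swing forward as they close: fully open they stand 13 mm farther back than shut.
Start: joints at [-1.448, 0.527, 1.433, -0, 1.181, -0.178], TCP at [0.186, -0.597, 0.231] pointing down, gripper open.
Joint ranges: [-3.08, 3.08], [-0.75, 2.2], [0.22, 2.44], [-1.43, 4.57], [0, 2.65], [-2.85, 2.85]. Speed limits (rad/s): [2.79, 2.79, 3.14, 3.14, 3.14, 3.14].

### API

Orientations are given as a unit quaternion [x, y, z, w].
In Python, from station import * gives the robot as it stands.
- The arm moves only by the tool apply_moves, never from a script. Its argument "plan" is a list of rows, each a list of 7 numbers: the shift along the tool's x, y, z in m, then the turn, a rotation vector about the tool's x, y, z in rad, then the gripper command: -1 is fully open, 1 is shut, values between are in proportion. In form: [[dx, dy, dz, wx, wy, wz, jaw], ...]. A call has 1 to 8 rows; each row shifts and turns the commanded pose from where the row before left it, along the tool's axes as they then stand; what a row does not reach is not made up. A row lasts 1/8 s, in which the tool goes at most 62.5 mm and 10.7 degrees, less where a joint would pass 70% of its speed; a pose out of reach is approached as far as the arm can. A call is refused whole if a number of a shift passes 0.0625 or a number of a turn 0.188, either way. A call with a gripper value outside its range is refused whole. The fingers move at their own pace and stop on an object; "force" is the grip in N (left out, the last holds). Time passes only in rows, so rows that do not move let the fingers close. It gives the time, the measured TCP pose, the force, the opening and the grip force at its end, in the units of the state.
- sense(): the state, without advancing time (a new reading comes with each control period).
- snapshot(name): name is "scene" or "side" or "wrist"; returns the picture (384x512x3 uint8, red, green, blue); there is no depth.
- calibration(name): a dict with "camera_matrix" (3x3 intrinsics, pixels), "R" (3x3) and "t" (3): a world point X has camera coordinates R X + t; the wrist camera has in their place "mount" (4x4, takes a point from camera to tool coordinates, whose origin is the TCP and whose axes are the flange's). Camera axes: x right, y down, z forward; pixel columns grow to the right and rows downward; lengths in m; the calibration is good to about 2 mm. A picture is of the moment at which its call begins: read the wrist's pose just before it. calibration takes no time and is no camera call.
- sign_off(): hands the job in; it is judged then, once.
The state is a dict: "t": time; "q": joint angles; "qd": joint speeds; "tau": joint torques, N m; "tcp_pos": TCP position; "tool_rot": TCP orientation; "force": force on the tool from outside, world axes, zero at the start; "ft_torque": the same for the moment, N m; "finger_gap": opening from 0.0 (shut) to 1.0 (fully open); "gripper_force": force on a finger pad.
Only numpy, scipy, OpenCV 4.12 (cv2) and the standard library are available. Lean on these libraries where they do the work, as an engineer would, in place of code of your own. Each camera call takes 0.05 s, during which the arm holds its last target. There are 200 camera calls.

### The job

Sort the two loose aluminium spacer plates by thickness: put each upright into the narrowest slot of the blue slot gauge that will take it, and press it gently past the slot's spring until it stands fully home on the slot floor, then let go. The slot bar may be clamped a little off the middle of its base, so feel for each slot with a light touch, never bear down hard on the gauge (45 N at most), and leave the bottle, carton and cap where they are.

Things in the scene. Friction and masses are not known exactly. Their poses are not given: they have to be found in the camera images.
- spacer_thick_center (a point): A loose bare aluminium plate standing upright on its narrow edge, 44 (its x) x 14 (its y, the thickness) x 64 mm (its z, height), 120 g nominal (varies). This point is its centre, 32 mm above its lower edge and 32 mm below its upper edge. Pinch it across its thickness near its upper edge. It belongs in the wide slot.
- spacer_thin_center (a point): A loose bare aluminium plate standing upright on its narrow edge, 44 (its x) x 10 (its y, the thickness) x 64 mm (its z, height), 120 g nominal (varies). This point is its centre, 32 mm above its lower edge and 32 mm below its upper edge. Pinch it across its thickness near its upper edge. It belongs in the middle slot; it also drops loosely into the wide one, which is wrong.
- gauge: Fixed slot gauge: grey base 100 (x) x 215 (y) x 12 mm, on it a blue bar 66 (x) x 150 (y) x 34 mm, top 46 mm above the worktop. Origin: centre of the base's underside on the worktop; z up, y along the row from the narrow to the wide slot. Three slots 45 mm apart, 28 mm deep (floor 18 mm above the worktop), mouths chamfered 1.5 mm. A plate fully home has its centre 50 mm above the worktop. Bear at most 45 N on it.
- gauge_wide (a point): Nominal centre of the wide slot's mouth at the bar's top: 16 mm wide along y, 50 mm long along x. Axes as the gauge's. For the 14 mm plate. The bar is clamped anywhere within 12 mm either way along y, so the real slot lies up to that far from this point, by the same shift for all three slots; the shift differs each time and is not measured: feel for it. The clamped bar does not give.
- gauge_middle (a point): Nominal centre of the middle slot's mouth at the bar's top: 12 mm wide along y, 50 mm long along x. Axes as the gauge's. For the 10 mm plate; shifted like the wide slot. In the +y wall of every slot a steel leaf spring sticks out 3 mm, from about 5 mm below the mouth; a plate needs a push of about 6 to 14 N to pass it and does not fall home by its weight.
- gauge_narrow (a point): Nominal centre of the narrow slot's mouth at the bar's top: 8 mm wide along y, 50 mm long along x. Axes as the gauge's. Neither plate enters it; it stays empty. Shifted like the wide slot.
- sample_bottle: Bystander: white bottle with white cap, 54 mm across, 103 mm high, standing at the back left. Origin: centre of its underside. Leave it alone.
- slide_box: Bystander: flat pale carton, 65 x 100 x 18 mm, lying at the left. Origin: centre of its underside. Leave it alone.
- red_cap: Bystander: red screw cap, 63 mm across, 24 mm high, lying at the front right. Origin: centre of its underside. Leave it alone.
Mind the look-alikes: they are no part of the job. Leave any black look-alike of the part that bears spacer_thick_center alone.

How it is judged:
By the outcome, as a careful person would: the job done as asked, in the order asked, and still so for the second after the job is handed in, with the robot touching nothing.
It also fails if it takes over 72 s, if anything falls off the work surface, if the arm or the gripper's body presses on something with over 40 N, if the wrist force passes 120 N, or if a joint passes its speed limit or range.

## Working session

There is one attempt and no reset: what is moved stays moved. The work goes in short steps, Python scripts to look and compute and a tool call to move; the robot and the scene stay as the last step left them, time stands still between calls to the robot, and variables do not carry over. Pictures are saved under pics/ and viewed, at most 10 in all, crops included, and the job is handed in when it is done.

Besides the shell and the picture viewer there is one more tool, called as name(argument=value, ...) on one line, values as JSON. apply_moves: Moves the arm, as the interface text tells. Its arguments: {"type":"object","properties":{"plan":{"type":"array"},"force":{"type":"number"}},"required":["plan"]}

```bash
ls; mkdir -p pics
python3 - <<'E'
from station import *
import cv2,numpy as np
s=sense();print({k:np.round(v,3) for k,v in s.items()})
for n in("scene","side"):
    cv2.imwrite(f"pics/{n}0.png",snapshot(n)[:,:,::-1]); c=calibration(n);print({k:np.round(v,3).tolist() for k,v in c.items()})
print(np.round(calibration("wrist")["mount"],3).tolist())
E
```

```text
pics
{'t': np.float64(0.0), 'q': array([-1.448,  0.528,  1.434, -0.   ,  1.181, -0.178]), 'qd': array([-0.002, -0.001, -0.001, -0.   , -0.   , -0.   ]), 'tau': array([-2.0000e-03, -4.4236e+01, -1.7803e+01, -0.0000e+00,  8.0000e-03,
       -0.0000e+00]), 'tcp_pos': array([ 0.186, -0.596,  0.23 ]), 'tool_rot': array([ 0.989,  0.15 ,  0.   , -0.001]), 'force': array([-0.386, -0.531,  0.648]), 'ft_torque': array([-0.028, -0.011, -0.008]), 'gripper_force': np.float64(0.0), 'finger_gap': np.float64(1.001)}
{'camera_matrix': [[422.567, 0.0, 249.594], [0.0, 422.567, 189.197], [0.0, 0.0, 1.0]], 'R': [[0.842, -0.539, -0.018], [-0.228, -0.326, -0.917], [0.489, 0.777, -0.397]], 't': [-0.458, 0.186, 1.14]}
{'camera_matrix': [[403.448, 0.0, 251.877], [0.0, 403.448, 195.253], [0.0, 0.0, 1.0]], 'R': [[0.952, -0.306, 0.005], [-0.177, -0.562, -0.808], [0.25, 0.769, -0.589]], 't': [-0.506, 0.117, 1.367]}
[[-0.0, -0.963, -0.27, 0.068], [1.0, -0.0, -0.0, -0.001], [0.0, -0.27, 0.963, -0.142], [0.0, 0.0, 0.0, 1.0]]
```

View pics/scene0.png

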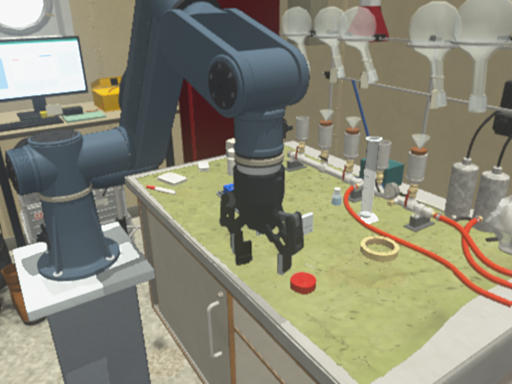

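View pics/side0.png

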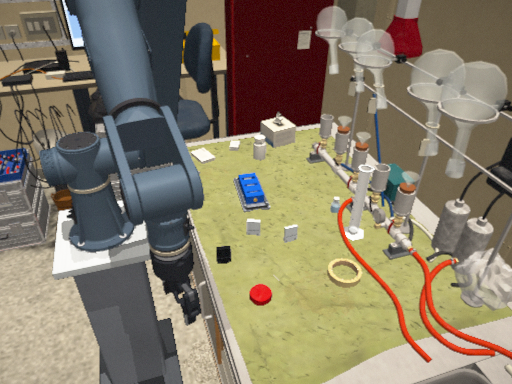

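The side view shows the blue gauge at about (251,190), the two grey plates at (254,227) and (290,233), the black look-alike at (223,255) and the red cap at (261,294). In the scene view the arm hides most of them.

```bash
cat > h.py <<'E'
from station import *
import cv2,numpy as np
from scipy.spatial.transform import Rotation as Ro
def cam(n,s=None):
    c=calibration(n);K=c["camera_matrix"]
    if n=="wrist":
        M=np.array(c["mount"]);Rt=Ro.from_quat(s["tool_rot"]).as_matrix()
        R=Rt@M[:3,:3];o=Rt@M[:3,3]+s["tcp_pos"]
    else:
        R=np.array(c["R"]).T;o=-R@np.array(c["t"])
    return np.array(K),R,o
def ray(C,u,v,z):
    K,R,o=C;d=R@np.linalg.solve(K,[u,v,1.]);return o+d*(z-o[2])/d[2]
def proj(C,X):
    K,R,o=C;p=K@(R.T@(np.array(X)-o));return p[:2]/p[2]
E
python3 - <<'E'
from h import *
C=cam("side")
for n,u,v,z in[("blue",251,188,.046),("pA",254,227,.032),("pB",290,233,.032),("black",223,255,.03),("cap",261,294,.024),("bottle",259,148,.05)]:print(n,ray(C,u,v,z).round(3))
im=cv2.imread("pics/side0.png")[130:310,180:340]
cv2.imwrite("pics/side0c.png",cv2.resize(im,None,fx=4.4,fy=3.3,interpolation=2))
E
```

```text
blue [0.535 0.022 0.046]
pA [ 0.482 -0.176  0.032]
pB [ 0.585 -0.239  0.032]
black [ 0.352 -0.27   0.03 ]
cap [ 0.416 -0.443  0.024]
bottle [0.657 0.29  0.05 ]
```

View pics/side0c.png

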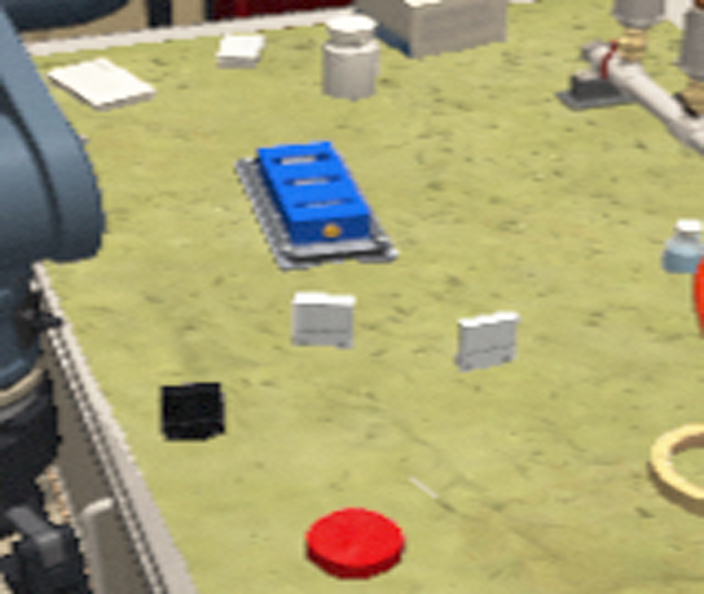

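The enlarged view shows the gauge nearly aligned with the world axes and the orange dot at its near end. The two plates stand in front of it, and the slots look wider toward the far end. I'll go over the plates and use the wrist camera.

apply_moves(plan=[[0.03,-0.022,0,0,0,0,-1],[0.047,-0.035,0,0,0,0,-1],[0.047,-0.035,0,0,0,0,-1],[0.047,-0.035,0,0,0,0,-1],[0.047,-0.035,0,0,0,0,-1],[0.047,-0.035,0,0,0,0,-1],[0.047,-0.035,0,0,0,0,-1],[0.047,-0.035,0,0,0,0,-1]])

```text
t: 1.1
tcp_pos: [0.45, -0.2334, 0.2311]
tool_rot: [0.989, 0.15, -0.0, -0.0]
force: [1.7, -0.7, -0.6]
finger_gap: 1.001
gripper_force: 0.0
```

apply_moves(plan=[[0.047,-0.035,0,0,0,0.15,-1],[0.03,-0.02,-0.03,0,0,0.15,-1],[0,0,0,0,0,0,-1],[0,0,0,0,0,0,-1]])

```text
t: 1.6
tcp_pos: [0.5095, -0.1633, 0.2606]
tool_rot: [1.0, 0.002, -0.001, -0.0]
force: [0.0, -0.2, -0.9]
finger_gap: 1.003
gripper_force: 0.0
```

Run:
```python
from h import *
s=sense();im=snapshot("wrist")[:,:,::-1]
np.save("s1.npy",s,allow_pickle=True)
cv2.imwrite("pics/w1.png",im);cv2.imwrite("pics/w1b.png",cv2.resize(im,None,fx=1.5,fy=1.5,interpolation=2))
C=cam("wrist",s);print(s["t"],s["tcp_pos"].round(3),s["tool_rot"].round(3),s["force"].round(2),C[0].round(0).tolist())
```

```text
1.6 [ 0.509 -0.163  0.261] [ 1.     0.002 -0.001 -0.   ] [ 0.03 -0.22 -0.87] [[315.0, 0.0, 255.0], [0.0, 315.0, 192.0], [0.0, 0.0, 1.0]]
```

View pics/w1b.png

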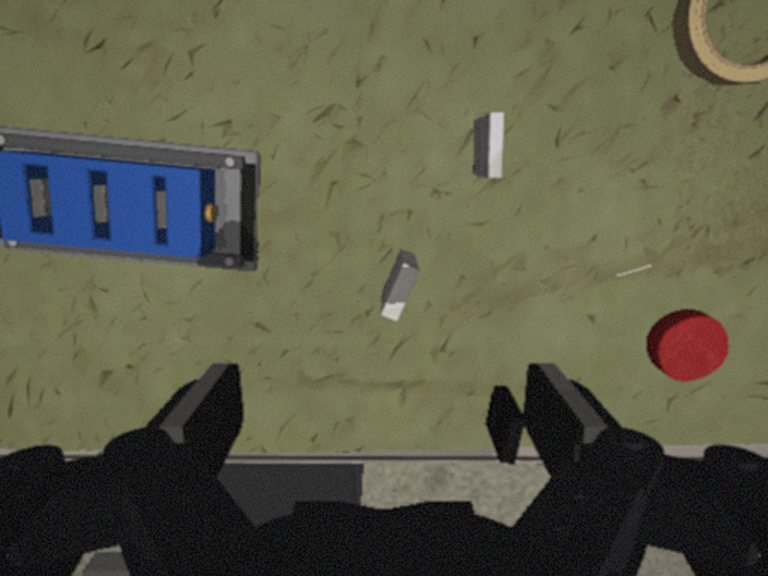

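The wrist view (1.5x) shows the gauge at left with its slots at about (40,198) wide, (100,205) middle and (161,210) narrow. Plate A is at (400,285), turned, and plate B is at (492,145), almost square to x. I'll enlarge both.

Run:
```python
from h import *
im=cv2.imread("pics/w1.png")
a=cv2.resize(im[155:225,240:300],None,fx=7,fy=7,interpolation=2);b=cv2.resize(im[65:135,300:354],None,fx=7,fy=7,interpolation=2)
cv2.imwrite("pics/ab.png",np.hstack([a,b]))
```

```text
(no output)
```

View pics/ab.png

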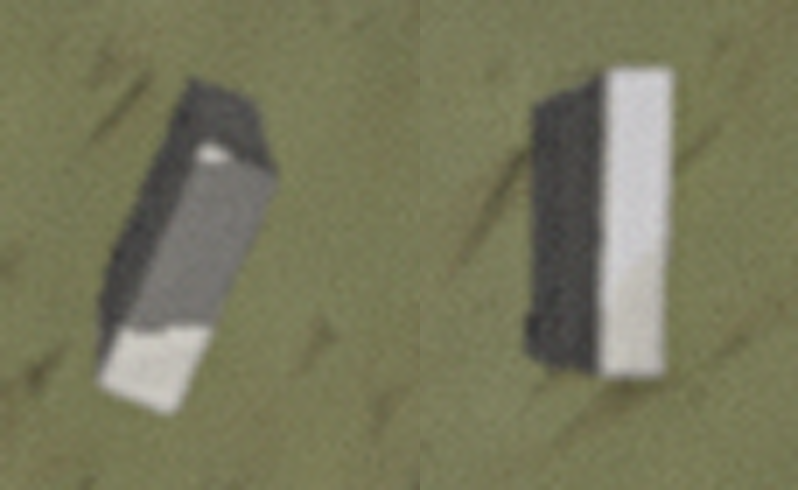

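The crop shows both top faces. A's corners are about (196,148),(278,175),(178,415),(98,383), which makes it the thicker one. B's are (605,68),(674,68),(664,376),(598,376), the thinner one.

Run:
```python
from h import *
s=np.load("s1.npy",allow_pickle=True).item();C=cam("wrist",s)
A=np.array([(196,148),(278,175),(178,415),(98,383)])/7+(240,155)
B=(np.array([(605,68),(674,68),(664,376),(598,376)])-(420,0))/7+(300,65)
for P in(A,B):
    X=np.array([ray(C,u,v,.064) for u,v in P]);c=X.mean(0);d=(X[0]+X[1]-X[2]-X[3])/2;w=(X[0]+X[3]-X[1]-X[2])/2
    print(c.round(4),np.linalg.norm(d[:2]),np.linalg.norm(w[:2]),"long axis deg",np.degrees(np.arctan2(d[1],d[0])).round(1),"tool delta",(c-s["tcp_pos"]).round(4))
im=cv2.imread("pics/w1.png");h=cv2.cvtColor(im,cv2.COLOR_BGR2HSV)
m=cv2.inRange(h,(100,120,60),(130,255,255));m=cv2.morphologyEx(m,cv2.MORPH_CLOSE,np.ones((3,3)))
cs,hi=cv2.findContours(m,cv2.RETR_CCOMP,cv2.CHAIN_APPROX_NONE)
for c,hh in zip(cs,hi[0]):
    if cv2.contourArea(c)>60:
        r=cv2.minAreaRect(c);bx=cv2.boxPoints(r);X=np.array([ray(C,u,v,.046) for u,v in bx]);print("hole" if hh[3]>=0 else "bar",np.round(r[0],1),X[:,:2].round(4).tolist())
```

```text
[ 0.478 -0.175  0.064] 0.042443336962345576 0.01389165188261322 long axis deg -21.1 tool delta [-0.0315 -0.0118 -0.1966]
[ 0.5834 -0.2395  0.064 ] 0.04333016058190753 0.009909644123038243 long axis deg 2.2 tool delta [ 0.0739 -0.0763 -0.1966]
bar [ 70.2 136. ] [[0.5151, 0.1356], [0.5803, 0.115], [0.5663, -0.042], [0.4996, -0.0295]]
hole [107. 139.] [[0.5222, 0.0108], [0.5534, 0.0068], [0.5534, -0.0021], [0.5223, 0.0017]]
hole [ 67. 136.] [[0.5565, 0.0528], [0.5566, 0.0396], [0.5255, 0.0443], [0.5255, 0.0579]]
hole [ 26.2 132.1] [[0.5616, 0.1002], [0.563, 0.0831], [0.5287, 0.0867], [0.5272, 0.1042]]
```

Plate A is thick (13.9 mm) at (0.478,-0.175), yaw -21°. Plate B is thin (9.9 mm) at (0.583,-0.240), yaw 2°. I'll grasp A.

apply_moves(plan=[[-0.0315,0.012,0.045,0,0,0.184,-1],[0,0,0.045,0,0,0.184,-1],[0,0,0.045,0,0,0,-1],[0,0,0.045,0,0,0,-1],[0,0,0.03,0,0,0,-1],[0,0,0.012,0,0,0,-1],[0,0,0,0,0,0,-0.2],[0,0,0,0,0,0,1]], force=60)

```text
t: 2.65
tcp_pos: [0.4793, -0.1761, 0.0403]
tool_rot: [0.983, -0.182, 0.001, 0.0]
force: [-0.3, 0.5, -0.4]
finger_gap: 0.602
gripper_force: 0.0
```

apply_moves(plan=[[0,0,0,0,0,0,1],[0,0,0,0,0,0,1],[0,0,0,0,0,0,1],[0,0,0,0,0,0,1]])

```text
t: 3.15
tcp_pos: [0.4795, -0.1758, 0.0404]
tool_rot: [0.983, -0.182, 0.001, 0.0]
force: [-0.6, -0.2, 7.1]
finger_gap: 0.15
gripper_force: 59.4
```

apply_moves(plan=[[0,0,-0.02,0,0,0,1],[0,0,-0.04,0,0,-0.144,1],[0,0,-0.04,0,0,-0.144,1],[-0.005,-0.047,0,0,0,0,1],[-0.005,-0.047,0,0,0,0,1],[-0.005,-0.047,0,0,0,0,1],[-0.005,-0.047,0,0,0,0,1],[-0.005,-0.047,0,0,0,0,1]])

```text
t: 4.15
tcp_pos: [0.4719, 0.0624, 0.1394]
tool_rot: [0.999, -0.039, 0.0, -0.0]
force: [1.2, -0.2, -1.0]
finger_gap: 0.158
gripper_force: 58.6
```

apply_moves(plan=[[0,0,0,0,0,0,1],[0,0,0,0,0,0,1]])

```text
t: 4.4
tcp_pos: [0.4722, 0.0607, 0.1393]
tool_rot: [0.999, -0.039, 0.0, 0.0]
force: [-0.4, 0.0, -1.5]
finger_gap: 0.154
gripper_force: 58.8
```

Run:
```python
from h import *
s=sense();im=snapshot("wrist")[:,:,::-1]
np.save("s2.npy",s,allow_pickle=True)
cv2.imwrite("pics/w2.png",im);cv2.imwrite("pics/w2b.png",cv2.resize(im,None,fx=1.56,fy=1.56,interpolation=2))
C=cam("wrist",s);print(s["t"],s["tcp_pos"].round(4),Ro.from_quat(s["tool_rot"]).as_matrix()[:,0].round(3),s["force"].round(2),s["ft_torque"].round(2),s["finger_gap"])
h=cv2.cvtColor(im,cv2.COLOR_BGR2HSV)
m=cv2.inRange(h,(100,120,60),(130,255,255));m=cv2.morphologyEx(m,cv2.MORPH_CLOSE,np.ones((3,3)))
cs,hi=cv2.findContours(m,cv2.RETR_CCOMP,cv2.CHAIN_APPROX_NONE)
for c,hh in zip(cs,hi[0]):
    if cv2.contourArea(c)>60:
        r=cv2.minAreaRect(c);bx=cv2.boxPoints(r);X=np.array([ray(C,u,v,.046) for u,v in bx]);print("hole" if hh[3]>=0 else "bar",np.round(r[0],1),X[:,:2].mean(0).round(4),X[:,:2].round(4).tolist())
```

```text
4.4 [0.4722 0.0607 0.1393] [ 0.997 -0.077  0.   ] [-0.38  0.04 -1.5 ] [ 0.01  0.05 -0.02] 0.15354527542108207
bar [263.3 100. ] [0.5403 0.0505] [[0.5148, 0.1335], [0.5799, 0.1219], [0.5663, -0.0265], [0.5, -0.0269]]
hole [257.  101.5] [0.5406 0.0551] [[0.5267, 0.0584], [0.5549, 0.0562], [0.5546, 0.0519], [0.5264, 0.054]]
hole [194.6 100.5] [0.5448 0.0997] [[0.5591, 0.1022], [0.5588, 0.0947], [0.5305, 0.097], [0.5308, 0.1048]]
```

View pics/w2b.png

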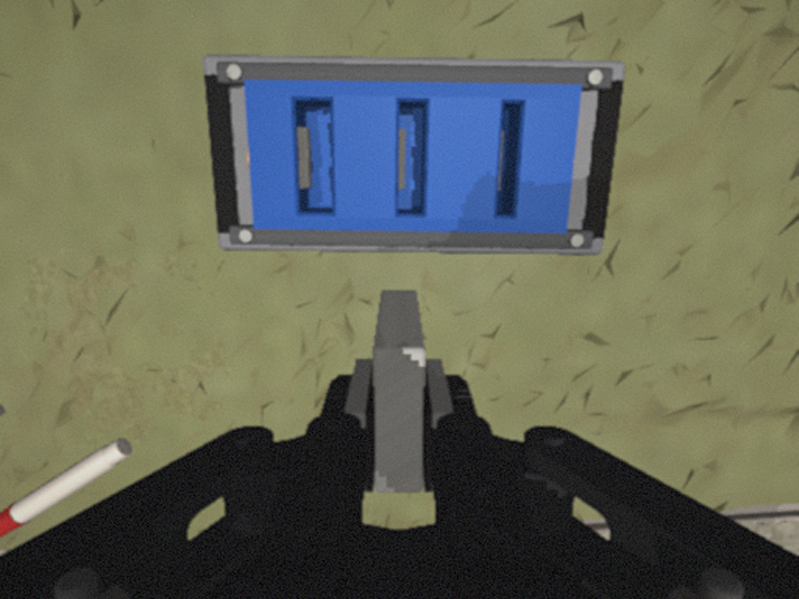

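The view shows three mouths (1.56x): wide (292-334, 98-213), middle (397-428, 99-215) and narrow (495-523, 101-216). The bar top is (245,79)-(568,232), and the held plate hangs straight at (398,347-492).

Run:
```python
from h import *
s=np.load("s2.npy",allow_pickle=True).item();C=cam("wrist",s)
f=lambda P,z:np.array([ray(C,u/1.5605,v/1.5605,z)[:2] for u,v in P])
for n,P,z in[("wide",[(292,98),(333,98),(334,213),(298,213)],.046),("mid",[(397,99),(428,100),(426,215),(397,215)],.046),("nar",[(502,101),(523,101),(517,216),(495,216)],.046),("bar",[(245,79),(582,84),(568,232),(253,230)],.046),("base",[(205,57),(624,63),(602,253),(221,248)],.012),("plate",[(374,348),(425,347),(423,492),(373,492)],s["tcp_pos"][2]+.0236)]:
    X=f(P,z);d=(X[0]+X[1]-X[2]-X[3])/2;w=(X[0]+X[3]-X[1]-X[2])/2
    print(n,X.mean(0).round(4),np.linalg.norm(d).round(4),np.linalg.norm(w).round(4),np.degrees(np.arctan2(d[1],d[0])).round(1),np.degrees(np.arctan2(-w[0],w[1])).round(1))
```

```text
wide [0.5445 0.0948] 0.0507 0.0177 -5.3 -4.4
mid [0.5402 0.0501] 0.051 0.0138 -4.5 -5.3
nar [0.5362 0.0056] 0.0509 0.0099 -4.3 -4.4
bar [0.5401 0.05  ] 0.066 0.1498 -5.3 -5.0
base [0.5398 0.0485] 0.0963 0.2102 -4.9 -5.2
plate [0.472  0.0617] 0.0433 0.0136 -5.0 -3.9
```

apply_moves(plan=[[0.0347,-0.0196,0,0,0,0.008,1],[0.0346,-0.0196,0,0,0,0,1],[0,0,0.02,0,0,0,1],[0,0,0.02,0,0,0,1],[0,0,0.006,0,0,0,1],[0,0,0,0,0,0,1],[0,0,0,0,0,0,1]])

```text
t: 5.32
tcp_pos: [0.5452, 0.0937, 0.094]
tool_rot: [0.999, -0.043, 0.001, 0.0]
force: [0.3, -0.1, -0.7]
finger_gap: 0.15
gripper_force: 58.9
```

apply_moves(plan=[[0,0,0.003,0,0,0,1],[0,0,0.002,0,0,0,1],[0,0,0,0,0,0,1],[0,0,0,0,0,0,1]])

```text
t: 5.82
tcp_pos: [0.5446, 0.0942, 0.0884]
tool_rot: [0.999, -0.043, 0.0, 0.0]
force: [-0.9, 0.2, -1.4]
finger_gap: 0.151
gripper_force: 58.9
```

apply_moves(plan=[[0,0,0.002,0,0,0,1],[0,0,0.001,0,0,0,1],[0,0,0,0,0,0,1]])

```text
t: 6.2
tcp_pos: [0.5445, 0.0942, 0.0852]
tool_rot: [0.999, -0.043, -0.0, -0.0]
force: [-0.3, 0.3, -1.1]
finger_gap: 0.151
gripper_force: 58.9
```

apply_moves(plan=[[0,0,0.001,0,0,0,1],[0,0,0.001,0,0,0,1],[0,0,0,0,0,0,1]])

```text
t: 6.58
tcp_pos: [0.5445, 0.0942, 0.0832]
tool_rot: [0.999, -0.043, -0.0, -0.0]
force: [0.7, 0.4, -1.2]
finger_gap: 0.147
gripper_force: 58.9
```

It has gone about 3 mm into the mouth with no contact.

apply_moves(plan=[[0,0,0.002,0,0,0,1],[0,0,0.002,0,0,0,1],[0,0,0,0,0,0,1]])

```text
t: 6.95
tcp_pos: [0.5444, 0.0942, 0.0791]
tool_rot: [0.999, -0.043, -0.0, -0.0]
force: [-0.1, -0.4, -1.5]
finger_gap: 0.154
gripper_force: 58.9
```

apply_moves(plan=[[0,0,0.0015,0,0,0,1],[0,0,0.0015,0,0,0,1],[0,0,0,0,0,0,1]])

```text
t: 7.32
tcp_pos: [0.5448, 0.0937, 0.0764]
tool_rot: [0.999, -0.043, 0.0, 0.0]
force: [-0.9, -3.5, -0.0]
finger_gap: 0.151
gripper_force: 59.1
```

apply_moves(plan=[[0,0,0.002,0,0,0,1],[0,0,0.002,0,0,0,1],[0,0,0,0,0,0,1]])

```text
t: 7.7
tcp_pos: [0.545, 0.0937, 0.0722]
tool_rot: [0.999, -0.043, 0.0, 0.0]
force: [0.9, -5.1, 1.6]
finger_gap: 0.15
gripper_force: 59.3
```

apply_moves(plan=[[0,0,0.002,0,0,0,1],[0,0,0.002,0,0,0,1],[0,0,0,0,0,0,1]])

```text
t: 8.07
tcp_pos: [0.5445, 0.0937, 0.0679]
tool_rot: [0.999, -0.043, -0.0, 0.0]
force: [-0.0, -5.2, -1.5]
finger_gap: 0.148
gripper_force: 59.2
```

apply_moves(plan=[[0,0,0.003,0,0,0,1],[0,0,0.003,0,0,0,1],[0,0,0,0,0,0,1]])

```text
t: 8.45
tcp_pos: [0.5443, 0.0937, 0.0617]
tool_rot: [0.999, -0.043, -0.0, 0.0]
force: [-0.1, -5.4, -0.8]
finger_gap: 0.149
gripper_force: 59.2
```

apply_moves(plan=[[0,0,0.0015,0,0,0,1],[0,0,0.001,0,0,0,1],[0,0,0,0,0,0,1]])

```text
t: 8.82
tcp_pos: [0.5443, 0.0937, 0.0594]
tool_rot: [0.999, -0.043, -0.0, 0.0]
force: [-0.4, -5.9, 1.0]
finger_gap: 0.148
gripper_force: 59.3
```

apply_moves(plan=[[0,0,0.0008,0,0,0,1],[0,0,0,0,0,0,1]])

```text
t: 9.07
tcp_pos: [0.5443, 0.0938, 0.0586]
tool_rot: [0.999, -0.043, -0.0, 0.0]
force: [-0.1, -4.7, 0.8]
finger_gap: 0.149
gripper_force: 59.4
```

apply_moves(plan=[[0,0,0.0006,0,0,0,1],[0,0,0,0,0,0,1]])

```text
t: 9.32
tcp_pos: [0.5443, 0.0938, 0.0585]
tool_rot: [0.999, -0.043, -0.0, 0.0]
force: [-0.7, -5.8, 3.8]
finger_gap: 0.151
gripper_force: 59.8
```

apply_moves(plan=[[0,0,0.001,0,0,0,1],[0,0,0,0,0,0,1]])

```text
t: 9.57
tcp_pos: [0.5443, 0.0938, 0.0584]
tool_rot: [0.999, -0.043, -0.0, 0.0]
force: [-2.7, -5.3, 10.6]
finger_gap: 0.149
gripper_force: 60.8
```

The plate stands on the floor: z has stopped at 0.0584 and the force is rising. I'll release, rise, and set off toward B.

apply_moves(plan=[[0,0,-0.001,0,0,0,1],[0,0,0,0,0,0,-0.4],[0,0,0,0,0,0,-0.4],[0,0,0,0,0,0,-1],[0,0,-0.01,0,0,0,-1],[0,0,-0.04,0,0,0,-1],[0,0,-0.05,0,0,0,-1],[0,0,-0.05,0,0,0,-1]])

```text
t: 10.58
tcp_pos: [0.5443, 0.0943, 0.2104]
tool_rot: [0.999, -0.043, 0.0, -0.0]
force: [0.2, 0.6, 0.9]
finger_gap: 1.001
gripper_force: 0.0
```

apply_moves(plan=[[0.0096,0.047,0,0,0,0,-1],[0.0097,0.047,0,0,0,0,-1],[0.0097,0.047,0,0,0,0,-1],[0.0097,0.047,0,0,0,0,-1],[0.0097,0.047,0,0,0,0,-1],[0.0096,0.047,0,0,0,0,-1],[0.0096,0.047,0,0,0,-0.124,-1],[0,0,0,0,0,0,-1]])

```text
t: 11.58
tcp_pos: [0.5841, -0.2433, 0.209]
tool_rot: [1.0, 0.017, 0.001, 0.001]
force: [-0.3, 1.2, 0.3]
finger_gap: 0.999
gripper_force: 0.0
```

Run:
```python
from h import *
s=sense();im=snapshot("wrist")[:,:,::-1].copy();np.save("s3.npy",s,allow_pickle=True);cv2.imwrite("pics/w3.png",im)
C=cam("wrist",s);print(s["t"],s["tcp_pos"].round(4),Ro.from_quat(s["tool_rot"]).as_matrix()[:,0].round(3))
p=proj(C,[.5834,-.2395,.064]);print(p);x,y=p.astype(int)
big=cv2.resize(im[y-50:y+50,x-50:x+50],None,fx=5.5,fy=5.5,interpolation=2);print(x-50,y-50)
cv2.imwrite("pics/w3c.png",big)
```

```text
11.575 [ 0.5841 -0.2433  0.209 ] [0.999 0.034 0.002]
[252.03818282 179.59016764]
202 129
```

View pics/w3c.png

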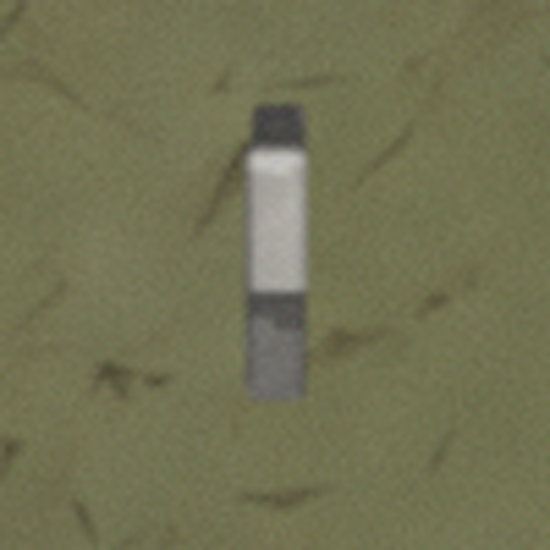

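The close view shows B's top face at (248-306,148-400), centred on the predicted spot and square to the tool. I'll descend with a small y correction.

apply_moves(plan=[[0,-0.0035,0.04,0,0,0,-1],[0,0,0.04,0,0,0,-1],[0,0,0.02,0,0,0,-1],[0,0,0,0,0,0,-1]])

```text
t: 12.12
tcp_pos: [0.582, -0.2335, 0.107]
tool_rot: [1.0, 0.019, -0.002, -0.002]
force: [0.4, -0.5, 0.4]
finger_gap: 1.001
gripper_force: 0.0
```

apply_moves(plan=[[0.0013,0.006,0,0,0,0,-1],[0,0,0.03,0,0,0,-1],[0,0,0.025,0,0,0,-1],[0,0,0.012,0,0,0,-1],[0,0,0,0,0,0,-0.2],[0,0,0,0,0,0,0.4]])

```text
t: 12.88
tcp_pos: [0.5859, -0.2425, 0.0427]
tool_rot: [1.0, 0.019, 0.001, 0.001]
force: [0.4, -0.0, -0.3]
finger_gap: 0.605
gripper_force: 0.0
```

apply_moves(plan=[[0,0,0,0,0,0,1],[0,0,0,0,0,0,1],[0,0,0,0,0,0,1],[0,0,0,0,0,0,1]])

```text
t: 13.38
tcp_pos: [0.5855, -0.2422, 0.0421]
tool_rot: [1.0, 0.019, 0.001, 0.0]
force: [-0.5, -0.1, 4.4]
finger_gap: 0.105
gripper_force: 59.1
```

apply_moves(plan=[[0,0,-0.03,0,0,0,1],[0,0,-0.07,0,0,0.124,1],[-0.0233,-0.0468,0,0,0,0,1],[-0.0233,-0.0468,0,0,0,0,1],[-0.0233,-0.0468,0,0,0,0,1],[-0.0233,-0.0468,0,0,0,0,1],[-0.0233,-0.0468,0,0,0,0,1],[-0.0233,-0.0468,0,0,0,0,1]])

```text
out of range: a shift must lie within [-0.0625, 0.0625]
```

apply_moves(plan=[[0,0,-0.042,0,0,0,1],[0,0,-0.058,0,0,0.124,1],[-0.0233,-0.0468,0,0,0,0,1],[-0.0233,-0.0468,0,0,0,0,1],[-0.0233,-0.0468,0,0,0,0,1],[-0.0233,-0.0468,0,0,0,0,1],[-0.0233,-0.0468,0,0,0,0,1],[-0.0233,-0.0468,0,0,0,0,1]])

```text
t: 14.38
tcp_pos: [0.4688, 0.0514, 0.1411]
tool_rot: [0.999, -0.043, -0.0, -0.0]
force: [-0.2, 0.1, -1.2]
finger_gap: 0.105
gripper_force: 58.7
```

apply_moves(plan=[[0,0,0,0,0,0,1],[0,0,0,0,0,0,1],[0,0,0,0,0,0,1]])

```text
t: 14.75
tcp_pos: [0.4709, 0.0489, 0.1414]
tool_rot: [0.999, -0.044, 0.0, 0.0]
force: [0.5, 0.4, -1.0]
finger_gap: 0.1
gripper_force: 58.9
```

Run:
```python
from h import *
s=sense();im=snapshot("wrist")[:,:,::-1]
np.save("s4.npy",s,allow_pickle=True)
cv2.imwrite("pics/w4b.png",cv2.resize(im,None,fx=1.5605,fy=1.5605,interpolation=2))
print(s["t"],s["tcp_pos"].round(4),Ro.from_quat(s["tool_rot"]).as_matrix()[:,0].round(3),s["force"].round(2),s["finger_gap"])
```

```text
14.75 [0.4709 0.0489 0.1414] [ 0.996 -0.087  0.001] [ 0.51  0.4  -1.02] 0.10023008931290547
```

View pics/w4b.png

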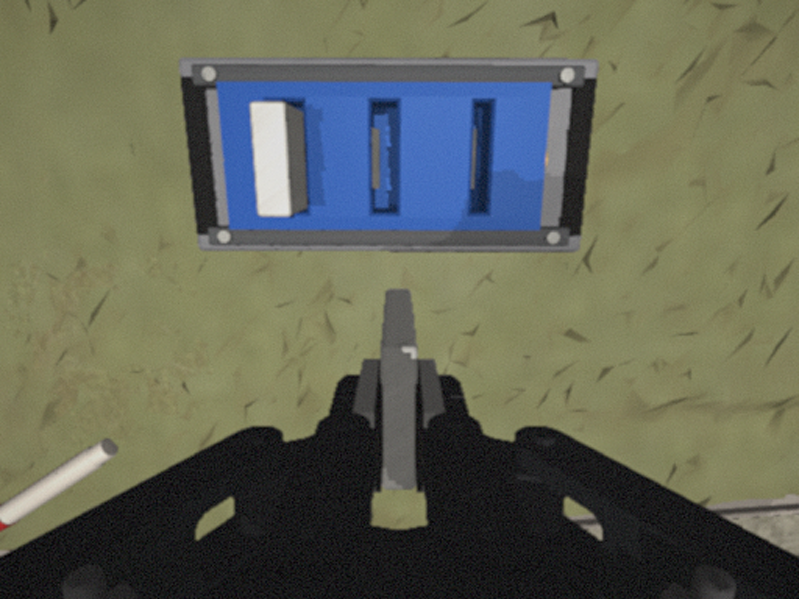

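The thick plate stands upright in the wide slot, its top at (250-305,100-217). The held plate's top is (382-417,346-490) and the middle mouth is (369-400,98-215).

Run:
```python
from h import *
s=np.load("s4.npy",allow_pickle=True).item();C=cam("wrist",s)
T=Ro.from_quat(s["tool_rot"]).as_matrix()
f=lambda P,z:np.array([ray(C,u/1.5605,v/1.5605,z) for u,v in P])
r={}
for n,P,z in[("mid",[(369,98),(400,99),(400,215),(370,215)],.046),("bar",[(216,81),(552,83),(544,230),(229,229)],.046),("thick",[(250,102),(283,101),(293,216),(257,217)],.082),("plate",[(382,346),(417,346),(415,490),(383,490)],s["tcp_pos"][2]+.0219)]:
    X=f(P,z);d=(X[0]+X[1]-X[2]-X[3])/2;w=(X[0]+X[3]-X[1]-X[2])/2;r[n]=X.mean(0)
    print(n,X.mean(0).round(4),np.linalg.norm(d).round(4),np.linalg.norm(w).round(4),np.degrees(np.arctan2(d[1],d[0])).round(1))
print("tool delta",(T.T@(r["mid"]-r["plate"])).round(4),"plate in tool",(T.T@(r["plate"]-s["tcp_pos"])).round(4))
```

```text
mid [0.5401 0.05   0.046 ] 0.0519 0.0141 -5.2
bar [0.5401 0.0498 0.046 ] 0.0657 0.1508 -4.4
thick [0.5429 0.0939 0.082 ] 0.0436 0.0136 -4.6
plate [0.4701 0.0497 0.1633] 0.0436 0.0091 -5.2
tool delta [ 0.0696 -0.0065  0.1174] plate in tool [-0.0008 -0.0008 -0.0219]
```

apply_moves(plan=[[0.035,-0.0035,0,0,0,0,1],[0.0347,-0.0034,0,0,0,0,1],[0,0,0.02,0,0,0,1],[0,0,0.02,0,0,0,1],[0,0,0.004,0,0,0,1],[0,0,0,0,0,0,1],[0,0,0,0,0,0,1]])

```text
t: 15.68
tcp_pos: [0.5406, 0.0504, 0.0982]
tool_rot: [0.999, -0.043, 0.001, 0.0]
force: [0.3, -0.0, -1.2]
finger_gap: 0.105
gripper_force: 58.9
```

apply_moves(plan=[[0,0,0.004,0,0,0,1],[0,0,0.002,0,0,0,1],[0,0,0,0,0,0,1],[0,0,0,0,0,0,1]])

```text
t: 16.18
tcp_pos: [0.5399, 0.0509, 0.0915]
tool_rot: [0.999, -0.043, 0.0, -0.0]
force: [0.7, -0.7, -1.0]
finger_gap: 0.103
gripper_force: 58.9
```

apply_moves(plan=[[0,0.001,0.002,0,0,0,1],[0,0,0.002,0,0,0,1],[0,0,0,0,0,0,1]])

```text
t: 16.55
tcp_pos: [0.5396, 0.0498, 0.0872]
tool_rot: [0.999, -0.043, -0.0, -0.0]
force: [0.2, -0.4, -1.2]
finger_gap: 0.103
gripper_force: 58.9
```

apply_moves(plan=[[0,0,0.001,0,0,0,1],[0,0,0.001,0,0,0,1],[0,0,0,0,0,0,1]])

```text
t: 16.92
tcp_pos: [0.5397, 0.0498, 0.0853]
tool_rot: [0.999, -0.043, -0.0, -0.0]
force: [-0.4, 0.5, -0.5]
finger_gap: 0.101
gripper_force: 58.9
```

apply_moves(plan=[[0,0,0.0015,0,0,0,1],[0,0,0.0015,0,0,0,1],[0,0,0,0,0,0,1]])

```text
t: 17.3
tcp_pos: [0.5397, 0.0497, 0.0823]
tool_rot: [0.999, -0.043, -0.0, 0.0]
force: [-0.4, 0.6, -0.5]
finger_gap: 0.102
gripper_force: 58.9
```

It is about 6 mm in and free. I'll go on past the spring.

apply_moves(plan=[[0,0,0.002,0,0,0,1],[0,0,0.002,0,0,0,1],[0,0,0,0,0,0,1]])

```text
t: 17.68
tcp_pos: [0.5403, 0.0491, 0.0786]
tool_rot: [0.999, -0.043, 0.0, 0.001]
force: [1.0, -4.3, 1.1]
finger_gap: 0.102
gripper_force: 59.2
```

apply_moves(plan=[[0,0,0.002,0,0,0,1],[0,0,0.002,0,0,0,1],[0,0,0,0,0,0,1]])

```text
t: 18.05
tcp_pos: [0.5404, 0.0492, 0.0743]
tool_rot: [0.999, -0.043, 0.001, 0.0]
force: [0.1, -5.8, 0.7]
finger_gap: 0.103
gripper_force: 59.2
```

apply_moves(plan=[[0,0,0.002,0,0,0,1],[0,0,0.002,0,0,0,1],[0,0,0,0,0,0,1]])

```text
t: 18.42
tcp_pos: [0.5399, 0.0492, 0.0699]
tool_rot: [0.999, -0.043, -0.0, 0.0]
force: [0.4, -5.1, -0.3]
finger_gap: 0.104
gripper_force: 59.2
```

apply_moves(plan=[[0,0,0.002,0,0,0,1],[0,0,0.002,0,0,0,1],[0,0,0,0,0,0,1]])

```text
t: 18.8
tcp_pos: [0.5397, 0.0493, 0.0659]
tool_rot: [0.999, -0.043, -0.0, 0.0]
force: [0.3, -6.0, -0.3]
finger_gap: 0.098
gripper_force: 59.2
```

apply_moves(plan=[[0,0,0.002,0,0,0,1],[0,0,0.002,0,0,0,1],[0,0,0,0,0,0,1]])

```text
t: 19.18
tcp_pos: [0.5396, 0.0493, 0.0619]
tool_rot: [0.999, -0.043, -0.0, 0.0]
force: [0.4, -6.5, -0.6]
finger_gap: 0.102
gripper_force: 59.2
```

apply_moves(plan=[[0,0,0.0014,0,0,0,1],[0,0,0,0,0,0,1]])

```text
t: 19.42
tcp_pos: [0.5396, 0.0493, 0.0605]
tool_rot: [0.999, -0.043, -0.0, 0.0]
force: [-0.0, -5.8, -0.2]
finger_gap: 0.101
gripper_force: 59.2
```

apply_moves(plan=[[0,0,0.001,0,0,0,1],[0,0,0,0,0,0,1]])

```text
t: 19.68
tcp_pos: [0.5396, 0.0493, 0.0601]
tool_rot: [0.999, -0.043, -0.0, 0.0]
force: [-1.6, -6.6, 4.1]
finger_gap: 0.107
gripper_force: 59.9
```

apply_moves(plan=[[0,0,0.001,0,0,0,1],[0,0,0,0,0,0,1]])

```text
t: 19.92
tcp_pos: [0.5396, 0.0493, 0.0601]
tool_rot: [0.999, -0.043, -0.0, 0.0]
force: [-3.5, -5.7, 12.9]
finger_gap: 0.107
gripper_force: 60.9
```

apply_moves(plan=[[0,0,-0.001,0,0,0,1],[0,0,0,0,0,0,0.45],[0,0,0,0,0,0,0.45],[0,0,0,0,0,0,0.45],[0,0,0,0,0,0,0.45]])

```text
t: 20.55
tcp_pos: [0.5397, 0.0501, 0.0599]
tool_rot: [0.999, -0.043, -0.0, -0.0]
force: [0.8, -0.9, -0.2]
finger_gap: 0.272
gripper_force: 0.0
```

apply_moves(plan=[[0,0,-0.01,0,0,0,0.45],[0,0,-0.03,0,0,0,0.45],[0,0,-0.05,0,0,0,0.45],[-0.03,0,-0.05,0,0,0,0.45],[-0.04,0,0,0,0,0,0.45],[0,0,0,0,0,0,0.45],[0,0,0,0,0,0,0.45]])

```text
t: 21.42
tcp_pos: [0.4708, 0.0558, 0.2007]
tool_rot: [0.999, -0.043, 0.001, 0.0]
force: [0.1, 0.7, -0.1]
finger_gap: 0.271
gripper_force: 0.0
```

Run:
```python
from h import *
s=sense();im=snapshot("wrist")[:,:,::-1]
np.save("s5.npy",s,allow_pickle=True)
cv2.imwrite("pics/w5b.png",cv2.resize(im,None,fx=1.5605,fy=1.5605,interpolation=2))
print(s["t"],s["tcp_pos"].round(4),s["force"].round(2))
```

```text
21.425 [0.4708 0.0558 0.2007] [ 0.14  0.75 -0.12]
```

View pics/w5b.png

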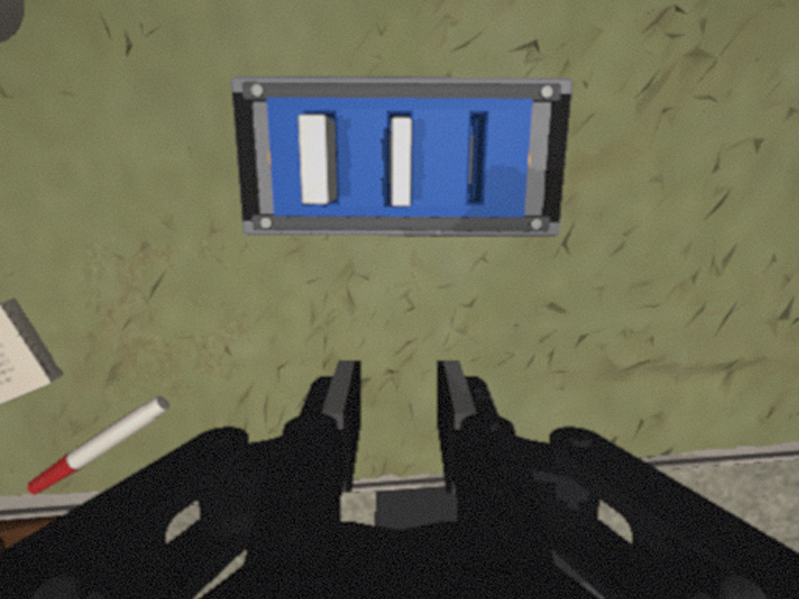

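Both plates stand in their slots: thick in the wide one (299-337,112-206), thin in the middle one (390-412,115-207). The narrow slot is empty and nothing touches the robot.

```bash
python3 -c "
from station import *
print(sign_off())"
```

```text
the job is handed in; nothing more can be done
None
```

The job is handed in: the 14 mm plate is pressed home in the wide slot and the 10 mm plate in the middle slot. Both are released and upright, upward force never read above 13 N, and it took about 21 s.

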